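# Load and clamp the drilling jig

### The job

Get the drilling jig ready for the next batch. First switch the drill off by turning the black speed dial on the green box fully anticlockwise to its end stop; then move the dark offcut from the jig into the cardboard box and lay every light wooden blank on the jig's bed, side by side, each flat and lengthwise between the aluminium jaw and the wooden fence. Last, turn the orange clamp knob clockwise until its ratchet slips and clicks, then stop (a few clicks at most), with every blank held square against the fence; leave the awl, the tub and the glue bottle alone.

Things in the scene. Friction and masses are not known exactly. Their poses are not given: they have to be found in the camera images.
- jig: fixed plywood jig; origin on the bench under the middle of the open gap, x from jaw to fence, y along the fence. Bed 12 mm above the bench, y -140 to +140 mm. Fence face x = +38.5 mm, open jaw's face x = -38.5 mm (77 mm gap); both 36 mm high above the bench, jaw 270 mm long. A grey gearbox 56 x 64 mm, 50 mm high, with the clamp knob on top, stands at x = -106 mm, y = 0
- bay0 (a point): point on the jig's bed, in mid-gap: centre of marked bay 0 (bays are 65 mm apart along jig y, marked by thin dark lines; a suggestion, any free spot between jaw and fence serves). Axes as the jig's
- bay1 (a point): point on the jig's bed, in mid-gap: centre of marked bay 1 (bays are 65 mm apart along jig y, marked by thin dark lines; a suggestion, any free spot between jaw and fence serves). Axes as the jig's
- bay2 (a point): point on the jig's bed, in mid-gap: centre of marked bay 2 (bays are 65 mm apart along jig y, marked by thin dark lines; a suggestion, any free spot between jaw and fence serves). Axes as the jig's
- bay3 (a point): point on the jig's bed, in mid-gap: centre of marked bay 3 (bays are 65 mm apart along jig y, marked by thin dark lines; a suggestion, any free spot between jaw and fence serves). Axes as the jig's
- jaw (a joint): travel of the aluminium jaw towards the fence, m: 0 open, about 0.013 on the blanks, 0.030 at most. The clamp knob, clockwise, drives it 2.5 mm per rad (about 5.2 rad from open to clamped); it pushes the blanks to the fence, squaring those a few degrees askew (more may jam), and stays where left. Knob anticlockwise opens it again, to a hard stop at 0
- clamp_knob (a joint): slip of the clamp knob's ratchet clutch, rad, 0 at start. Turned clockwise (seen from above) the knob takes about 0.04 N m and drives the jaw, this value unchanged; once the jaw is blocked the clutch slips at 0.16 N m and this grows, one click per 0.35 rad. It slips only clockwise: turning back opens the jaw and leaves this value as it is
- clamp_grip (a point): on the clamp knob's vertical axis at grip height, 83 mm above the bench, z up. The orange knob has an upright bar 44 mm long (this point's x axis; white mark on the -x half), 14 mm thick (y), 32 mm high, its top 9 mm above this point, on a disc 42 mm across and 8 mm thick
- dial (a joint): angle of the drill's speed dial, rad, clockwise from above positive: 0 = off, at its anticlockwise end stop (white mark on the red tick); up to 4.2. Light friction, stays where it is left
- dial_grip (a point): on the dial's vertical axis at grip height, 87 mm above the bench, z up. The black dial has an upright bar 42 mm long (this point's x axis; white mark on the -x half), 14 mm thick (y), its top 7 mm above this point, 30 mm high above a disc 44 mm across; it sits on a fixed green box 110 x 110 x 50 mm
- blank0_center (a point): a light beech blank, a bar 64 mm long (its x axis) and 38 x 38 mm in section, 66 g, lying on the bench; the point is its centre, 19 mm above its underside. Grip it across its 38 mm width. May be absent
- blank1_center (a point): a light beech blank, a bar 64 mm long (its x axis) and 38 x 38 mm in section, 66 g, lying on the bench; the point is its centre, 19 mm above its underside. Grip it across its 38 mm width. May be absent
- blank2_center (a point): a light beech blank, a bar 64 mm long (its x axis) and 38 x 38 mm in section, 66 g, lying on the bench; the point is its centre, 19 mm above its underside. Grip it across its 38 mm width. May be absent
- blank3_center (a point): a light beech blank, a bar 64 mm long (its x axis) and 38 x 38 mm in section, 66 g, lying on the bench; the point is its centre, 19 mm above its underside. Grip it across its 38 mm width. May be absent
- offcut_center (a point): dark walnut offcut, 44 x 30 x 32 mm (x, y, z), left lying on the jig's bed; the point is its centre, 16 mm above its underside
- carton: fixed open cardboard scrap box, outside 150 x 130 mm (x, y), 70 mm high, walls and floor 4 mm; origin under its centre on the bench
- blank0: the same blank as point blank0_center; origin under its centre
- blank1: the same blank as point blank1_center; origin under its centre
- blank2: the same blank as point blank2_center; origin under its centre
- blank3: the same blank as point blank3_center; origin under its centre
- awl: bystander: wooden-handled awl lying on the bench beyond the jig; origin under its middle
- tub: bystander: white plastic tub of corks, 100 mm across, 50 mm high; origin under its centre
- glue: bystander: white glue bottle with a red cap, 52 mm across, 130 mm high; origin under its centre
There are look-alikes about, which are no part of the job. Leave any pink look-alike of the blank3 alone. What is shaped like the part that bears dial but yellow is not meant.

How it is judged:
By the outcome, as a careful person would: the job done as asked, in the order asked, and still so for the second after the job is handed in, with the robot touching nothing.
Of blank0, blank1, blank2, blank3 only 3 to 4 are there at a start; the rules pass over those that are not, and their reading is None.
At some moment in a run one of blank0, blank1, blank2, blank3 may be knocked a few centimetres aside while the robot is not near it.
Once in a run the grip may slacken for a moment while it holds something.
It also fails if it takes over 210 s, if anything falls off the work surface, if the arm or the gripper's body presses on something with over 40 N, if the wrist force passes 120 N, or if a joint passes its speed limit or range.

### The arm

A 6-joint arm with a two-finger parallel gripper is mounted at the origin on the work surface. World frame = base frame: x ahead of the robot, y to its left, z up, the work surface at z = 0. Lengths are in m, angles in rad, forces in N, time in s.
With the tool pointing down it reaches from about 0.275 to 0.875 m from the base axis. Payload 12.5 kg.
Tool frame: the origin (TCP) lies at the very end of the fingers, on their centre line; the grasp point (between the pads) lies 19 mm behind it; z points along the fingers, y is the line along which they close (so a half turn about z gives the same grasp; the last joint's range is limited). The gripper opens to 85 mm and grips with 20 to 120 N. Pads are 22 mm wide; open, the fingers measure 114 mm over their backs; the gripper's body (76 mm by 85 mm) begins 54 mm behind the grasp point. The pads swing forward as they close: fully open they stand 13 mm farther back than shut.
Start: joints at [-1.276, 0.351, 1.652, -0, 1.139, -0.085], TCP at [0.204, -0.511, 0.231] pointing down, gripper open.
Joint ranges: [-2.75, 2.75], [-0.79, 2.1], [0.01, 2.65], [-1.57, 4.71], [0.07, 3.14], [-2.87, 2.87]. Speed limits (rad/s): [2.22, 2.22, 2.79, 3.14, 3.14, 3.14].

### API

Orientations are given as [roll, pitch, yaw] about the fixed x, y, z axes, in that order (R = Rz(yaw) Ry(pitch) Rx(roll)).
In Python, from workcell import read_state, eyes, workorder gives the robot as it stands. The module is installed in compiled form; this text tells all that it offers.
- The arm moves only by the shell command python3 -m pendant 'ROWS'. ROWS is JSON, a list of rows, each a list of 7 numbers: the gripper's target within -1 to 1 (shut at 1, half-way at 0, fully open at -1), then the shift along the tool's x, y, z as a fraction of full scale, then the turn, a rotation vector about the tool's x, y, z as a fraction of full scale. A call has 1 to 10 rows; each row is the pose to reach, as a shift and turn from the pose commanded when the call began, along the tool's axes at that moment; what a row does not reach only later rows make up. Full scale, the value 1, is 100 mm for a shift and 30 degrees for a turn. A row lasts 1/8 s, in which the tool goes at most 62.5 mm and 10.7 degrees, less where a joint would pass 70% of its speed; a pose out of reach is approached as far as the arm can. A call with a number of a shift or a turn outside -1 to 1 is refused whole. A call with a gripper value outside its range is refused whole. The fingers move at their own pace and stop on an object; the grip force is fixed at half the most. Time passes only in rows, so rows that repeat a pose let the fingers close. It gives the time, the measured TCP pose, the force, the opening and the grip force at its end, in the units of the state.
- read_state(): the state, without advancing time (a new reading comes with each control period).
- eyes.get_image(name): name is "scene" or "top" or "wrist"; returns (picture, depth): 400x640x3 uint8, red, green, blue; 400x640 float32, m along the optical axis (not along the pixel's ray), 0 where there is no reading.
- eyes.camera_info(name): a dict with "fx", "fy", "cx", "cy" (pixels), "rvec" (rotation vector, rad) and "tvec" (3), from world to camera coordinates, as OpenCV has them. Camera axes: x right, y down, z forward; pixel columns grow to the right and rows downward; lengths in m; the calibration is good to about 2 mm. The wrist camera is an equidistant fisheye: a pixel r from the principal point sees the ray r / f radians off the axis. A picture is of the moment at which its call begins: read the wrist's pose just before it. camera_info takes no time and is no camera call; for the wrist camera it gives the pose at the moment of the call.
- workorder.close_job(): hands the job in; it is judged then, once.
Trained networks look in the newest picture that a camera, given by its name, has taken for a name from the list of things; names that differ only in an ending like _2 or _b are one class to them, and where a whole thing is asked for, a point or a joint stands for the part that bears it (a point fixed in the world has none). Each returns a list of dicts, best first, with "score" (0 to 1); they miss things now and then, are a little off and sometimes report something else, mostly with a low value. They report only what shows in the picture. A call takes as long as a camera call. They do not tell look-alikes from the thing itself.
- eyes.boxes_of(camera, label): "rect" ([left, top, right, bottom] in pixels, round what is visible of it).
The state is a dict: "clock": time; "joint_pos": joint angles; "joint_vel": joint speeds; "joint_efforts": joint torques, N m; "tool_pos": TCP position; "ee_rot": TCP orientation; "force": force on the tool from outside, world axes, zero at the start; "wrist_torque": the same for the moment, N m; "grip_width": finger opening in m; "grasp_force": force on a finger pad.
Only numpy, scipy, OpenCV 4.12 (cv2) and the standard library are available. Lean on these libraries where they do the work, as an engineer would, in place of code of your own. Each camera call takes 0.05 s, during which the arm holds its last target. There are 200 camera calls.

## Working session

There is one attempt and no reset: what is moved stays moved. The work goes in short steps, Python scripts to look and compute and a shell command to move; the robot and the scene stay as the last step left them, time stands still between calls to the robot, and variables do not carry over. Pictures are saved under pics/ and viewed, at most 14 in all, crops included, and the job is handed in when it is done.

```bash
mkdir -p pics; cat > h.py <<'E'
import numpy as np, cv2
from workcell import read_state, eyes, workorder
from scipy.spatial.transform import Rotation as R
def cam(n):
    c=eyes.camera_info(n); M=cv2.Rodrigues(np.array(c['rvec'],float))[0]; return c,M,np.array(c['tvec'],float).ravel()
def cloud(n,D):
    c,M,t=cam(n); v,u=np.mgrid[0:400,0:640]
    P=np.stack([(u-c['cx'])/c['fx']*D,(v-c['cy'])/c['fy']*D,D],-1)
    return (P-t)@M
def pix(n,p):
    c,M,t=cam(n); q=M@np.array(p)+t; return q[0]/q[2]*c['fx']+c['cx'],q[1]/q[2]*c['fy']+c['cy']
def shot(n,f=None):
    I,D=eyes.get_image(n)
    if f: cv2.imwrite('pics/'+f,I[:,:,::-1])
    return I,D
E
python3 - <<'E'
from h import *
for n in ['top','scene']:
    I,D=shot(n,n+'0.png'); np.save(n+'D.npy',D); np.save(n+'I.npy',I)
    W=cloud(n,D)
    for l in ['jig','clamp_knob','dial','blank0','offcut_center','carton','awl','tub','glue']:
        for b in eyes.boxes_of(n,l)[:6]:
            r=b['rect']; u=int((r[0]+r[2])/2); v=int((r[1]+r[3])/2)
            print(n,l,round(b['score'],2),[int(x) for x in r],np.round(W[min(v,399),min(u,639)],3))
s=read_state(); print(s['tool_pos'],s['ee_rot'],s['clock'])
E
```

```text
top jig 0.94 [254, 170, 376, 258] [0.568 0.022 0.036]
top clamp_knob 0.59 [310, 228, 328, 248] [0.509 0.012 0.09 ]
top clamp_knob 0.2 [396, 267, 419, 296] [ 0.418 -0.193  0.04 ]
top dial 0.67 [156, 180, 177, 201] [0.601 0.349 0.094]
top dial 0.54 [323, 303, 340, 325] [ 0.349 -0.018  0.093]
top blank0 0.97 [397, 204, 430, 238] [ 0.559 -0.211  0.038]
top blank0 0.86 [446, 205, 481, 233] [ 0.568 -0.33   0.036]
top blank0 0.75 [372, 120, 398, 147] [ 0.77  -0.141  0.04 ]
top blank0 0.74 [393, 265, 420, 297] [ 0.42  -0.194  0.037]
top blank0 0.58 [449, 280, 488, 307] [ 0.397 -0.334  0.04 ]
top offcut_center 0.75 [316, 185, 326, 206] [0.61  0.01  0.042]
top offcut_center 0.71 [254, 165, 372, 257] [0.578 0.027 0.011]
top offcut_center 0.47 [393, 267, 421, 297] [ 0.418 -0.193  0.04 ]
top carton 0.96 [126, 236, 205, 314] [0.416 0.366 0.004]
top awl 0.72 [309, 88, 350, 157] [ 0.798 -0.005  0.023]
top awl 0.31 [253, 167, 376, 258] [0.573 0.022 0.037]
top tub 0.68 [239, 106, 281, 152] [0.77  0.161 0.035]
top tub 0.56 [256, 169, 374, 258] [0.57  0.022 0.036]
top glue 0.98 [418, 135, 444, 163] [ 0.
[... 573 characters left out ...]
_center 0.62 [312, 211, 328, 226] [0.616 0.008 0.044]
scene offcut_center 0.56 [346, 247, 358, 324] [ 0.813 -0.002  0.021]
scene offcut_center 0.45 [258, 172, 379, 264] [0.612 0.004 0.046]
scene offcut_center 0.29 [157, 200, 187, 223] [ 0.414 -0.339  0.035]
scene carton 0.74 [361, 115, 419, 170] [0.391 0.372 0.004]
scene awl 0.71 [344, 248, 356, 322] [ 0.811 -0.006  0.025]
scene awl 0.41 [255, 172, 377, 264] [ 0.609 -0.001  0.046]
scene awl 0.38 [151, 202, 188, 221] [ 0.414 -0.343  0.036]
scene tub 0.7 [382, 225, 420, 267] [0.773 0.159 0.033]
scene glue 0.68 [225, 266, 253, 309] [ 0.744 -0.244  0.089]
[ 0.20391978 -0.51079367  0.23129057] [ 3.14155919e+00 -7.33845391e-06  3.79751758e-01] 1.0
```

```bash
python3 - <<'E'
import cv2
I=cv2.imread('pics/top0.png')[80:330,110:500]
cv2.imwrite('pics/c1.png',cv2.resize(I,None,fx=2.05,fy=2.05,interpolation=cv2.INTER_CUBIC))
E
```

```text
(no output)
```

View pics/c1.png

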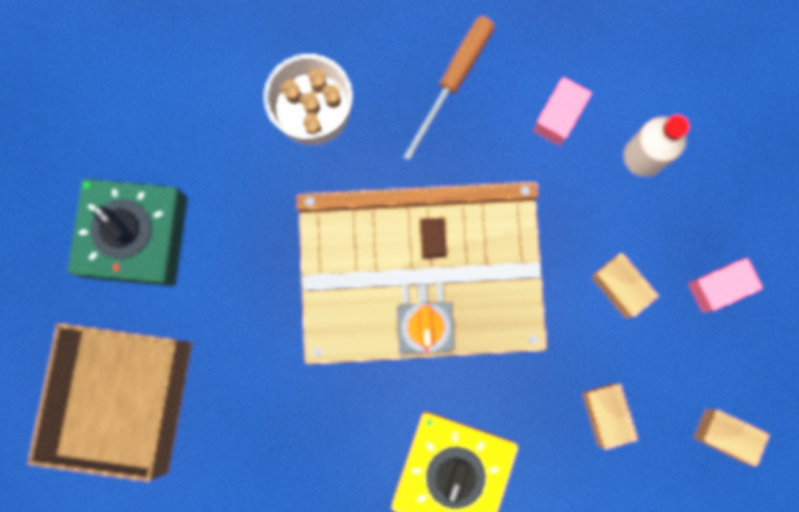

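The picture (crop scale 2.05, offset 110,80) shows two dial boxes: green at full-image (166,190) and yellow at (331,314). The green one is meant. The enlarged crop confirms three light blanks at (413,221), (406,281) and (468,293). The pink ones at (385,133) and (464,219) are look-alikes. The offcut is at (321,196). The dial's mark points up-left and its red tick points down, so it has to turn about 130° anticlockwise.

```bash
cat >> h.py <<'E'
def fit(W,m):
    P=W[m][:,:2].astype(np.float32); r=cv2.minAreaRect(P*1000); (c,(w,h),a)=r
    if w<h: w,h,a=h,w,a+90
    return np.round(c,1),round(w,1),round(h,1),round((a+90)%180-90,1),len(P),np.round(P.mean(0)*1000,1)
def near(W,x,y,r,z0,z1): return (np.hypot(W[...,0]-x,W[...,1]-y)<r)&(W[...,2]>z0)&(W[...,2]<z1)
E
python3 - <<'E'
from h import *
for n in ['top','scene']:
    I=np.load(n+'I.npy').astype(int);D=np.load(n+'D.npy');W=cloud(n,D); W[D==0]=9
    for nm,x,y,r,a,b in [('b0',.56,-.215,.055,.03,.05),('b1',.43,-.195,.055,.03,.05),('b2',.405,-.335,.055,.03,.05),('off',.61,.01,.035,.035,.055),('dialbar',.6,.349,.03,.083,.11),('greenbox',.6,.349,.09,.04,.056),('clampbar',.513,.01,.03,.08,.11),('gear',.513,.01,.06,.042,.056),('carton',.4,.367,.13,.055,.08)]:
        print(n,nm,*fit(W,near(W,x,y,r,a,b)))
    m=near(W,.57,.01,.2,.03,.045)
    br=m&(I[...,0]-I[...,2]>60)&(W[...,0]>.62)
    gr=m&(abs(I[...,0]-I[...,2])<30)&(I[...,0]>150)
    print('fence',*fit(W,br)); print('jaw',*fit(W,gr))
E
```

```text
top b0 [ 565.  -214.9] 64.5 38.9 41.2 453 [ 564.6 -214. ]
top b1 [ 416.3 -196.6] 64.3 38.7 17.6 490 [ 416.3 -196. ]
top b2 [ 397. -336.] 65.1 38.2 65.7 489 [ 396.9 -335.3]
top off [605.    9.1] 59.4 30.0 5.2 249 [611.2  10. ]
top dialbar [605.6 358.1] 38.2 14.1 44.2 124 [605.4 357. ]
top greenbox [607.3 359.3] 110.7 110.4 86.3 1771 [605.2 356.6]
top clampbar [507.8  16. ] 41.9 13.8 5.2 128 [508.   16.1]
top gear [508.2  15.9] 63.8 56.1 -85.0 396 [506.8  15.9]
top carton [418.1 357.7] 150.1 130.9 -6.2 801 [412.6 362.1]
fence [645.   27.8] 276.9 49.2 -85.1 843 [658.8  29.4]
jaw [603.   23.8] 276.4 131.1 -85.0 869 [568.5  21.4]
scene b0 [ 563.4 -216.3] 66.0 39.8 41.3 353 [ 565.9 -216.3]
scene b1 [ 415.3 -198.5] 65.5 38.5 17.6 269 [ 418.5 -198.6]
scene b2 [ 395.2 -338.4] 66.5 40.4 65.0 310 [ 397.5 -337.7]
scene off [611.1   7.9] 45.4 30.9 5.3 186 [613.5   7. ]
scene dialbar [605.5 357. ] 40.1 17.4 42.1 87 [607.3 355.8]
scene greenbox [605.7 357.7] 113.9 112.6 -4.0 791 [617.2 346.5]
scene clampbar [506.5  13.9] 45.2 14.3 5.7 90 [509.9  12.4]
scene gear [507.   13.7] 65.1 57.8 -85.1 225 [516.8   8.9]
scene carton [416.2 356.5] 155.5 134.1 -6.6 574 [420.5 355. ]
fence [646.2  26.2] 278.3 44.8 -85.0 635 [660.4  18.1]
jaw [601.   21.1] 266.9 124.4 -85.5 565 [569.4  11.8]
```

```bash
python3 -m pendant '[[-1,0,0,0,0,0,0.725],[-1,0,0,0,0,0,0.725],[-1,0,0,0,0,0,0.725]]'
python3 -m pendant '[[-1,0.45,-0.96,0,0,0,0],[-1,0.45,-0.96,0,0,0,0],[-1,0.45,-0.96,0,0,0,0]]'
python3 -m pendant '[[-1,0.45,-0.96,0,0,0,0],[-1,0.45,-0.96,0,0,0,0],[-1,0.45,-0.96,0,0,0,0]]'
```

```text
clock: 1.38
tool_pos: [0.2039, -0.5108, 0.2313]
ee_rot: [3.142, -0.0, 0.001]
force: [0.4, 0.5, -0.7]
grip_width: 0.0855
grasp_force: 0.0
clock: 1.75
tool_pos: [0.2498, -0.4129, 0.2315]
ee_rot: [-3.141, -0.0, 0.007]
force: [0.5, -0.9, 0.0]
grip_width: 0.0852
grasp_force: 0.0
clock: 2.12
tool_pos: [0.2945, -0.3177, 0.2316]
ee_rot: [3.141, -0.0, 0.006]
force: [-0.2, -0.2, 0.9]
grip_width: 0.0853
grasp_force: 0.0
```

View pics/scene0.png

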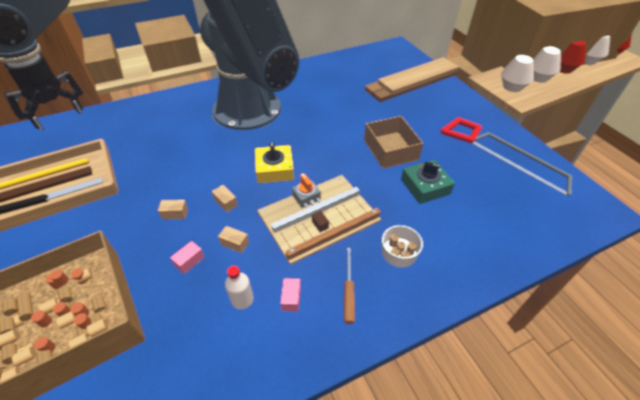

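The scene view agrees: blanks at (173,209), (224,197) and (234,238), pink decoys at (187,257) and (290,294), and the green box dial at (431,172). There is no fourth blank.

```bash

python3 -m pendant '[[-1,0.445,-0.965,0,0,0,0],[-1,0.445,-0.965,0,0,0,0],[-1,0.445,-0.965,0,0,0,0]]' >/dev/null
python3 -m pendant '[[-1,0.445,-0.965,0,0,0,0],[-1,0.445,-0.965,0,0,0,0],[-1,0.445,-0.965,0,0,0,0]]' >/dev/null
python3 -m pendant '[[-1,0.445,-0.965,0,0,0,0],[-1,0.445,-0.965,0,0,0,0],[-1,0.445,-0.965,0,0,0,0]]' >/dev/null
python3 -m pendant '[[-1,0.445,-0.965,0,0,0,0],[-1,0.445,-0.965,0,0,0,0],[-1,0.445,-0.965,0,0,0,0]]' >/dev/null
python3 -m pendant '[[-1,0.445,-0.965,0,0,0,0],[-1,0.445,-0.965,0,0,0,0],[-1,0.445,-0.965,0,0,0,0]]' >/dev/null
python3 -m pendant '[[-1,0.445,-0.965,0,0,0,0],[-1,0.445,-0.965,0,0,0,0],[-1,0.445,-0.965,0,0,0,0]]' >/dev/null
python3 -m pendant '[[-1,0.445,-0.965,0,0,0,0],[-1,0.445,-0.965,0,0,0,0],[-1,0.445,-0.965,0,0,0,0]]' >/dev/null
python3 -m pendant '[[-1,0,0,0.9,0,0,-1],[-1,0,0,0.9,0,0,-1],[-1,0,0,0.9,0,0,-1],[-1,0,0,0.9,0,0,-1]]' >/dev/null
python3 -m pendant '[[-1,0,0,0,0,0,-0.45],[-1,0,0,0,0,0,-0.45],[-1,0,0,0,0,0,-0.45]]'
cat >> h.py <<'E'
def plan(x,y,z,yawdeg):
    "mm; shift (tool axes, units of 100mm) and turn (units of 30deg) to the target"
    s=read_state(); Rm=R.from_euler('xyz',s['ee_rot']); p=np.array(s['tool_pos'])*1000
    d=Rm.inv().apply(np.array([x,y,z])-p)/100
    dy=(yawdeg-np.degrees(s['ee_rot'][2])+180)%360-180
    print('shift',np.round(d,3),'turn',round(-dy/30,3),'| tcp',np.round(p,1),'yaw',round(np.degrees(s['ee_rot'][2]),1),'w',round(s['grip_width']*1000,1),'gf',round(s['grasp_force'],1),'F',np.round(s['force'],1),'tq',np.round(s['wrist_torque'],2),'t',round(s['clock'],1),'q6',round(s['joint_pos'][5],2))
E
python3 -c "
from h import *
plan(606,357.5,68,43.5)"
```

```text
clock: 5.62
tool_pos: [0.6057, 0.3554, 0.1421]
ee_rot: [3.141, -0.001, 0.755]
force: [0.3, -0.2, -0.5]
grip_width: 0.0855
grasp_force: 0.0
shift [ 0.016 -0.014  0.741] turn -0.008 | tcp [605.7 355.4 142.1] yaw 43.3 w 85.5 gf 0.0 F [ 0.3 -0.2 -0.5] tq [-0.04  0.   -0.02] t 5.6 q6 1.28
```

```bash

python3 -m pendant '[[-1,0.016,-0.014,0.4,0,0,0],[-1,0.016,-0.014,0.74,0,0,0],[-1,0.016,-0.014,0.74,0,0,0],[1,0.016,-0.014,0.74,0,0,0],[1,0.016,-0.014,0.74,0,0,0],[1,0.016,-0.014,0.74,0,0,0],[1,0.016,-0.014,0.74,0,0,0],[1,0.016,-0.014,0.74,0,0,0]]'
python3 -m pendant '[[1,0,0,0,0,0,-0.25],[1,0,0,0,0,0,-0.5],[1,0,0,0,0,0,-0.75],[1,0,0,0,0,0,-1],[1,0,0,0,0,0,-1]]'
python3 -m pendant '[[1,0,0,0,0,0,-0.25],[1,0,0,0,0,0,-0.5],[1,0,0,0,0,0,-0.75],[1,0,0,0,0,0,-1],[1,0,0,0,0,0,-1]]'
python3 -c "
from h import *
plan(606,357.5,68,176)"
```

```text
clock: 6.62
tool_pos: [0.6054, 0.3593, 0.0681]
ee_rot: [-3.141, -0.001, 0.759]
force: [-3.6, 1.3, 5.7]
grip_width: 0.0128
grasp_force: 59.0
clock: 7.25
tool_pos: [0.606, 0.359, 0.0681]
ee_rot: [3.14, -0.001, 1.282]
force: [-0.4, -0.6, 6.0]
grip_width: 0.0131
grasp_force: 58.9
clock: 7.88
tool_pos: [0.6066, 0.359, 0.0681]
ee_rot: [3.139, -0.0, 1.803]
force: [5.7, -1.4, 4.1]
grip_width: 0.0131
grasp_force: 58.8
shift [-0.013 -0.01   0.001] turn -2.422 | tcp [606.6 359.   68.1] yaw 103.3 w 13.1 gf 58.8 F [ 5.7 -1.4  4.1] tq [-0.15 -0.94  0.07] t 7.9 q6 0.24
```

```bash

python3 -m pendant '[[1,0,0,0,0,0,-0.25],[1,0,0,0,0,0,-0.5],[1,0,0,0,0,0,-0.75],[1,0,0,0,0,0,-1],[1,0,0,0,0,0,-1]]' >/dev/null
python3 -m pendant '[[1,0,0,0,0,0,-0.25],[1,0,0,0,0,0,-0.5],[1,0,0,0,0,0,-0.75],[1,0,0,0,0,0,-1],[1,0,0,0,0,0,-1]]' >/dev/null
python3 -c "
from h import *
plan(606,357.5,68,176)"
python3 -m pendant '[[1,0,0,0,0,0,-0.13],[1,0,0,0,0,0,-0.26],[1,0,0,0,0,0,-0.26]]'  >/dev/null
python3 -c "
from h import *
plan(606,357.5,68,176)"
python3 -m pendant '[[1,0,0,0,0,0,-0.13],[1,0,0,0,0,0,-0.13]]'  >/dev/null
python3 -c "
from h import *
plan(606,357.5,68,176)"
```

```text
shift [ 0.008 -0.027  0.001] turn -0.423 | tcp [607.6 359.9  68.1] yaw 163.3 w 12.7 gf 62.7 F [10.5  4.7 -0.8] tq [ 0.81 -1.89  0.04] t 9.1 q6 -0.81
shift [ 0.012 -0.028  0.001] turn -0.165 | tcp [607.6 360.   68.1] yaw 171.0 w 12.8 gf 62.6 F [13.1  6.7 -1.2] tq [ 0.93 -1.87  0.02] t 9.5 q6 -0.95
shift [ 0.013 -0.028  0.001] turn -0.035 | tcp [607.6 360.1  68.1] yaw 174.9 w 12.9 gf 62.6 F [11.7  6.7 -2.3] tq [ 1.03 -2.    0.02] t 9.8 q6 -1.01
```

```bash

python3 -m pendant '[[1,0,0,0,0,0,-0.1],[1,0,0,0,0,0,-0.1]]'  >/dev/null
python3 -c "
from h import *
plan(606,357.5,68,176)"
python3 -m pendant '[[1,0,0,0,0,0,-0.1],[1,0,0,0,0,0,-0.1]]'  >/dev/null
python3 -c "
from h import *
plan(606,357.5,68,176)"
python3 -m pendant '[[1,0,0,0,0,0,-0.1],[1,0,0,0,0,0,-0.1]]'  >/dev/null
python3 -c "
from h import *
plan(606,357.5,68,176)"
```

```text
shift [ 0.015 -0.027  0.001] turn 0.06 | tcp [607.6 360.1  68.2] yaw 177.8 w 12.8 gf 64.5 F [11.6  5.9 -1.4] tq [ 1.07 -1.86 -1.14] t 10.0 q6 -1.06
shift [ 0.016 -0.026  0.002] turn 0.156 | tcp [607.5 360.2  68.2] yaw -179.3 w 13.0 gf 87.1 F [10.7  6.2 -1.2] tq [ 1.   -1.75 -2.31] t 10.2 q6 -1.12
shift [ 0.004 -0.027  0.003] turn 0.26 | tcp [606.2 360.2  68.3] yaw -176.2 w 12.8 gf 114.6 F [3.6 6.  5. ] tq [ 0.97 -0.31 -1.25] t 10.5 q6 -1.17
```

```bash

python3 -m pendant '[[-1,0,0,0,0,0,0],[-1,0,0,0,0,0,0],[-1,0,0,0,0,0,0],[-1,0,0,-0.4,0,0,0],[-1,0,0,-0.8,0,0,0],[-1,0,0,-0.8,0,0,0]]'
python3 -m pendant '[[-1,0,-0.97,0,0,0,0.04],[-1,0,-0.97,0,0,0,0.04],[-1,0,-0.97,0,0,0,0.04]]' >/dev/null
python3 -c "
from h import *
plan(611,8,150,185)
I,D=shot('top');W=cloud('top',D);W[D==0]=9
print(fit(W,near(W,.606,.358,.03,.083,.11)))
cv2.imwrite('pics/d1.png',cv2.resize(I[165:220,140:200,::-1],None,fx=6,fy=6))
for nm,x,y,r,a,b in [('b0',.56,-.215,.055,.03,.05),('b1',.43,-.195,.055,.03,.05),('b2',.405,-.335,.055,.03,.05)]:print(nm,*fit(W,near(W,x,y,r,a,b)))
"
```

```text
clock: 11.25
tool_pos: [0.6068, 0.3596, 0.1508]
ee_rot: [3.139, 0.005, -3.069]
force: [0.7, 0.1, -0.8]
grip_width: 0.0852
grasp_force: 0.0
shift [ 0.139 -2.515 -0.034] turn -0.073 | tcp [612.5 259.9 146.4] yaw -177.2 w 85.4 gf 0.0 F [0.6 0.3 0.1] tq [-0.01  0.05  0.07] t 11.6 q6 -1.29
(array([0., 0.]), 0.0, 0.0, 0.0, 0, array([nan, nan], dtype=float32))
b0 [ 565.1 -214.7] 64.0 39.3 40.7 455 [ 564.5 -214.1]
b1 [ 416.5 -196.9] 64.5 38.9 18.2 487 [ 416.2 -196. ]
b2 [ 397.3 -335.2] 65.4 38.2 65.9 488 [ 396.8 -335. ]h.py:19: RuntimeWarning: Mean of empty slice.
  return np.round(c,1),round(w,1),round(h,1),round((a+90)%180-90,1),len(P),np.round(P.mean(0)*1000,1)
  ret = um.true_divide(
```

View pics/d1.png

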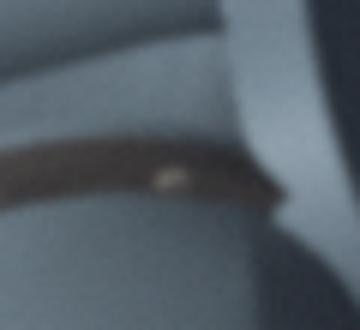

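The crop shows only the arm in front of the dial. I'll check again from the offcut position.

```bash

python3 -m pendant '[[-1,0.05,-0.84,0,0,0,0],[-1,0.05,-0.84,0,0,0,0],[-1,0.05,-0.84,0,0,0,0]]' >/dev/null
python3 -m pendant '[[-1,0.05,-0.84,0,0,0,0],[-1,0.05,-0.84,0,0,0,0],[-1,0.05,-0.84,0,0,0,0]]' >/dev/null
python3 -m pendant '[[-1,0.04,-0.84,0,0,0,-0.073],[-1,0.04,-0.84,0,0,0,-0.073],[-1,0.04,-0.84,0,0,0,-0.073],[-1,0.04,-0.84,0,0,0,-0.073]]' >/dev/null
python3 -c "
from h import *
s=plan(610.5,8,16,185)
I,D=shot('top');W=cloud('top',D);W[D==0]=9
print(fit(W,near(W,.606,.358,.03,.083,.11)))
I2,D=shot('scene');W=cloud('scene',D);W[D==0]=9
print(fit(W,near(W,.606,.358,.03,.083,.11)))
cv2.imwrite('pics/d2.png',np.hstack([cv2.resize(I[165:220,140:200,::-1],(360,330)),cv2.resize(I2[150:205,400:460,::-1],(360,330))]))
"
```

```text
shift [ 0.018 -0.034  1.312] turn 0.008 | tcp [612.   11.5 147.2] yaw -174.8 w 85.1 gf 0.0 F [-0.  -1.1 -0.6] tq [ 0.02 -0.03  0.  ] t 12.9 q6 -1.72
(array([607. , 359.9]), 42.5, 14.7, -3.1, 145, array([605.8, 358.4], dtype=float32))
(array([605.7, 357.3]), 43.3, 16.9, 0.4, 84, array([607.8, 355.4], dtype=float32))
```

View pics/d2.png

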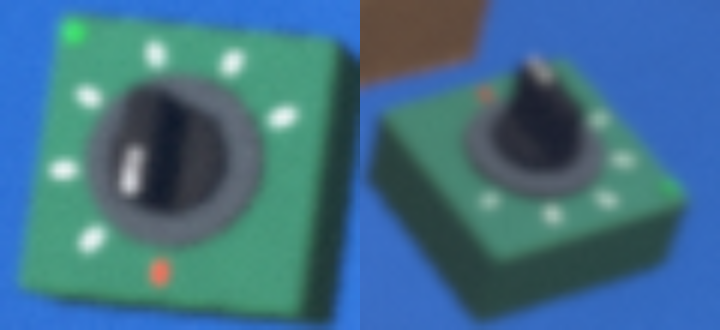

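The dial bar is aligned with the box axis and its mark points at the red tick (left half, around (160,270)), so the drill is off. Next is the offcut.

```bash

python3 -m pendant '[[-0.5,0.018,-0.034,0.5,0,0,0],[-0.5,0.018,-0.034,0.7,0,0,0],[-0.5,0.018,-0.034,0.7,0,0,0],[-0.5,0.018,-0.034,0.7,0,0,0]]' >/dev/null
python3 -m pendant '[[-0.5,0,0,0.3,0,0,0],[-0.5,0,0,0.61,0,0,0],[-0.5,0,0,0.61,0,0,0],[1,0,0,0.61,0,0,0],[1,0,0,0.61,0,0,0],[1,0,0,0.61,0,0,0],[1,0,0,0.61,0,0,0]]'
python3 -m pendant '[[1,0,0,-0.4,0,0,0],[1,0,0,-0.9,0,0,0],[1,0,0,-0.9,0,0,0]]' >/dev/null
python3 -m pendant '[[1,0,0,-0.4,0,0,0],[1,0,0,-0.4,0,0,0]]'
python3 -c "
from h import *
plan(417,357,150,180)"
```

```text
clock: 14.4
tool_pos: [0.6116, 0.0062, 0.0183]
ee_rot: [-3.141, 0.003, -3.051]
force: [-0.3, 0.3, 8.6]
grip_width: 0.0288
grasp_force: 60.4
clock: 15.02
tool_pos: [0.6117, 0.0061, 0.1489]
ee_rot: [-3.141, 0.005, -3.051]
force: [-0.3, 0.1, 0.2]
grip_width: 0.0291
grasp_force: 59.4
shift [ 1.621  3.67  -0.021] turn 0.173 | tcp [611.7   6.1 148.9] yaw -174.8 w 29.1 gf 59.4 F [-0.3  0.1  0.2] tq [-0.01  0.06  0.  ] t 15.0 q6 -1.73
```

```bash

python3 -m pendant '[[1,0.405,0.918,0,0,0,0],[1,0.405,0.918,0,0,0,0],[1,0.405,0.918,0,0,0,0]]' >/dev/null
python3 -m pendant '[[1,0.405,0.918,0,0,0,0],[1,0.405,0.918,0,0,0,0],[1,0.405,0.918,0,0,0,0]]' >/dev/null
python3 -m pendant '[[1,0.405,0.918,0,0,0,0],[1,0.405,0.918,0,0,0,0],[1,0.405,0.918,0,0,0,0]]' >/dev/null
python3 -m pendant '[[1,0.405,0.918,0,0,0,0.37],[1,0.405,0.918,0,0,0,0.37],[1,0.405,0.918,0,0,0,0.37],[1,0.405,0.918,0,0,0,0.37]]'
python3 -m pendant '[[1,0,0,0.5,0,0,0],[1,0,0,1,0,0,0],[1,0,0,1,0,0,0],[1,0,0,1,0,0,0]]'
python3 -m pendant '[[1,0,0,0.28,0,0,0],[1,0,0,0.28,0,0,0],[-0.1,0,0,0.28,0,0,0],[-0.1,0,0,0.28,0,0,0],[-0.1,0,0,0.28,0,0,0],[-0.1,0,0,-0.3,0,0,0],[-0.1,0,0,-0.7,0,0,0],[-0.1,0,0,-1,0,0,0],[-0.1,0,0,-1,0,0,0]]'
python3 -c "
from h import *
plan(397,-336,150,65)
I,D=shot('top','t2.png');W=cloud('top',D);W[D==0]=9
print(eyes.boxes_of('top','offcut_center')[:3])
for nm,x,y,r,a,b in [('b0',.56,-.215,.055,.03,.05),('b1',.43,-.195,.055,.03,.05),('b2',.405,-.335,.055,.03,.05)]:print(nm,*fit(W,near(W,x,y,r,a,b)))
"
```

```text
clock: 16.65
tool_pos: [0.4168, 0.356, 0.146]
ee_rot: [-3.141, 0.0, 3.038]
force: [0.7, -0.5, 0.2]
grip_width: 0.0293
grasp_force: 59.6
clock: 17.15
tool_pos: [0.4171, 0.357, 0.0479]
ee_rot: [3.141, 0.001, 3.038]
force: [0.2, 0.1, -0.7]
grip_width: 0.029
grasp_force: 59.5
clock: 18.27
tool_pos: [0.4166, 0.358, 0.1488]
ee_rot: [3.139, 0.003, 3.039]
force: [-1.0, -0.3, -0.1]
grip_width: 0.0469
grasp_force: 0.0
shift [-0.517 -6.923 -0.032] turn 3.637 | tcp [416.6 358.  148.8] yaw 174.1 w 46.9 gf 0.0 F [-1.  -0.3 -0.1] tq [ 0.02 -0.02  0.02] t 18.3 q6 -0.84
[{'rect': [161.6, 265.9, 174.2, 285.8], 'score': 0.63}]
b0 [ 565.3 -214.8] 64.0 39.0 40.6 454 [ 564.7 -213.9]
b1 [ 416.7 -196.7] 63.6 38.8 17.7 487 [ 416.5 -196. ]
b2 [ 396.9 -335.9] 66.1 38.3 66.0 490 [ 397. -335.]
```

```bash

python3 -m pendant '[[-1,-0.074,-0.99,0,0,0,0],[-1,-0.074,-0.99,0,0,0,0],[-1,-0.074,-0.99,0,0,0,0]]' >/dev/null
python3 -m pendant '[[-1,-0.074,-0.99,0,0,0,0],[-1,-0.074,-0.99,0,0,0,0],[-1,-0.074,-0.99,0,0,0,0]]' >/dev/null
python3 -m pendant '[[-1,-0.074,-0.99,0,0,0,0],[-1,-0.074,-0.99,0,0,0,0],[-1,-0.074,-0.99,0,0,0,0]]' >/dev/null
python3 -m pendant '[[-1,-0.074,-0.99,0,0,0,0],[-1,-0.074,-0.99,0,0,0,0],[-1,-0.074,-0.99,0,0,0,0]]' >/dev/null
python3 -m pendant '[[-1,-0.074,-0.99,0,0,0,0],[-1,-0.074,-0.99,0,0,0,0],[-1,-0.074,-0.99,0,0,0,0]]' >/dev/null
python3 -m pendant '[[-1,-0.074,-0.99,0,0,0,0],[-1,-0.074,-0.99,0,0,0,0],[-1,-0.074,-0.99,0,0,0,0]]' >/dev/null
python3 -m pendant '[[-1,-0.074,-0.99,0,0,0,0],[-1,-0.074,-0.99,0,0,0,0],[-1,-0.074,-0.99,0,0,0,0]]' >/dev/null
python3 -m pendant '[[-1,0,0,0,0,0,0.9],[-1,0,0,0,0,0,0.9],[-1,0,0,0,0,0,0.9]]' >/dev/null
python3 -m pendant '[[-1,0,0,0,0,0,0.9],[-1,0,0,0,0,0,0.9],[-1,0,0,0,0,0,0.9]]' >/dev/null
python3 -m pendant '[[-1,0,0,0,0,0,0.9],[-1,0,0,0,0,0,0.9],[-1,0,0,0,0,0,0.9]]' >/dev/null
python3 -m pendant '[[-1,0,0,0,0,0,0.9],[-1,0,0,0,0,0,0.9],[-1,0,0,0,0,0,0.9],[-1,0,0,0,0,0,0.9]]' >/dev/null
python3 -c "
from h import *
plan(396.5,-336.5,6,66)"
```

```text
shift [-0.015  0.004  1.401] turn 0.009 | tcp [ 396.8 -335.1  146.1] yaw 66.3 w 85.4 gf 0.0 F [-0.5 -0.5  0.8] tq [ 0.05 -0.02 -0.01] t 22.6 q6 -0.38
```

```bash

python3 -m pendant '[[-1,-0.015,0.004,0.5,0,0,0],[-1,-0.015,0.004,0.9,0,0,0],[-1,-0.015,0.004,0.9,0,0,0]]' >/dev/null
python3 -m pendant '[[-1,0,0,0.3,0,0,0],[-1,0,0,0.5,0,0,0],[-1,0,0,0.5,0,0,0],[1,0,0,0.5,0,0,0],[1,0,0,0.5,0,0,0],[1,0,0,0.5,0,0,0],[1,0,0,0.5,0,0,0]]'
python3 -m pendant '[[1,0,0,-0.3,0,0,0],[1,0,0,-0.8,0,0,0],[1,0,0,-0.8,0,0,0]]' >/dev/null
python3 -m pendant '[[1,0,0,-0.7,0,0,0],[1,0,0,-0.7,0,0,0],[1,0,0,-0.7,0,0,0]]'
cat >> h.py <<'E'
def slot(jx,jy,a=np.radians(5)): return 613.6+jx*np.cos(a)-jy*np.sin(a), 24.7+jx*np.sin(a)+jy*np.cos(a)
E
python3 -c "
from h import *
print(slot(0,80)); plan(*slot(0,80),150,5)"
```

```text
clock: 23.88
tool_pos: [0.3963, -0.3393, 0.0073]
ee_rot: [3.14, 0.0, 1.154]
force: [-1.3, 0.2, 8.5]
grip_width: 0.0374
grasp_force: 61.0
clock: 24.62
tool_pos: [0.3956, -0.3388, 0.1559]
ee_rot: [3.142, 0.0, 1.154]
force: [0.2, 0.1, -0.7]
grip_width: 0.0372
grasp_force: 60.7
(np.float64(606.6275405801873), np.float64(104.39557584733964))
shift [4.907 0.134 0.059] turn 2.037 | tcp [ 395.6 -338.8  155.9] yaw 66.1 w 37.2 gf 60.7 F [ 0.2  0.1 -0.7] tq [-0.01 -0.05 -0.02] t 24.6 q6 -0.38
```

```bash

python3 -m pendant '[[1,0.98,0.027,0,0,0,0],[1,0.98,0.027,0,0,0,0],[1,0.98,0.027,0,0,0,0]]' >/dev/null
python3 -m pendant '[[1,0.98,0.027,0,0,0,0],[1,0.98,0.027,0,0,0,0],[1,0.98,0.027,0,0,0,0]]' >/dev/null
python3 -m pendant '[[1,0.98,0.027,0,0,0,0],[1,0.98,0.027,0,0,0,0],[1,0.98,0.027,0,0,0,0]]' >/dev/null
python3 -m pendant '[[1,0.98,0.027,0,0,0,0],[1,0.98,0.027,0,0,0,0],[1,0.98,0.027,0,0,0,0]]' >/dev/null
python3 -m pendant '[[1,0.98,0.027,0,0,0,0],[1,0.98,0.027,0,0,0,0],[1,0.98,0.027,0,0,0,0]]' >/dev/null
python3 -m pendant '[[1,0,0,0,0,0,1],[1,0,0,0,0,0,1],[1,0,0,0,0,0,1]]' >/dev/null
python3 -m pendant '[[1,0,0,0,0,0,1],[1,0,0,0,0,0,1],[1,0,0,0,0,0,1],[1,0,0,0,0,0,1]]' >/dev/null
python3 -c "
from h import *
plan(*slot(-1,80),20.5,5)
I,D=shot('wrist','w1.png')
"
```

```text
shift [-1.000e-03 -3.200e-02  1.354e+00] turn 0.035 | tcp [606.2 101.2 155.9] yaw 6.1 w 37.3 gf 60.7 F [-0.4  0.2 -1. ] tq [-0.02 -0.06  0.03] t 27.4 q6 1.56
```

View pics/w1.png

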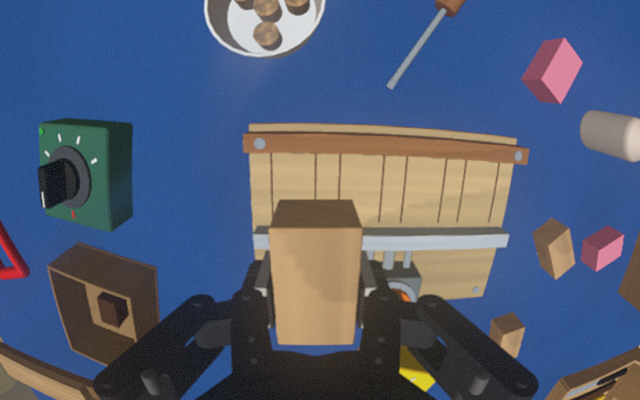

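The wrist view shows the blank held square at (315,270) and the offcut in the carton at (112,308). I'll lower it now.

```bash

python3 -m pendant '[[1,0,-0.032,0.4,0,0,0.035],[1,0,-0.032,0.8,0,0,0.035],[1,0,-0.032,0.9,0,0,0.035],[1,0,-0.032,0.9,0,0,0.035]]' >/dev/null
python3 -m pendant '[[1,0,0,0.2,0,0,0],[1,0,0,0.4,0,0,0],[1,0,0,0.45,0,0,0],[1,0,0,0.45,0,0,0]]'
python3 -m pendant '[[-0.4,0,0,0.01,0,0,0],[-0.4,0,0,0.01,0,0,0],[-0.4,0,0,0.01,0,0,0],[-0.4,0,0,-0.3,0,0,0],[-0.4,0,0,-0.8,0,0,0],[-0.4,0,0,-0.8,0,0,0]]'
python3 -m pendant '[[-1,0,0,-0.5,0,0,0],[-1,0,0,-0.5,0,0,0]]' >/dev/null
python3 -c "
from h import *
plan(416.3,-197.5,150,17.7)
I,D=shot('top');W=cloud('top',D);W[D==0]=9
for nm,x,y,r,a,b in [('b0',.56,-.215,.055,.03,.05),('b1',.43,-.195,.055,.03,.05)]:print(nm,*fit(W,near(W,x,y,r,a,b)))
I,D=shot('scene');W=cloud('scene',D);W[D==0]=9
print(fit(W,near(W,*np.array(slot(0,80))/1000,.05,.045,.06)))"
```

```text
clock: 28.42
tool_pos: [0.6062, 0.1068, 0.021]
ee_rot: [3.142, 0.0, 0.088]
force: [-0.2, -0.3, 0.2]
grip_width: 0.0373
grasp_force: 60.7
clock: 29.18
tool_pos: [0.6084, 0.107, 0.1052]
ee_rot: [-3.141, -0.007, 0.088]
force: [0.1, 0.4, -0.3]
grip_width: 0.0596
grasp_force: 0.0
shift [-2.177  2.864  0.03 ] turn -0.422 | tcp [607.9 106.9 154.2] yaw 5.1 w 85.5 gf 0.0 F [0.5 0.  0.2] tq [-0.05  0.    0.02] t 29.4 q6 1.58
b0 [ 565.1 -214.4] 64.1 39.0 40.0 454 [ 564.7 -213.9]
b1 [ 416.6 -196.8] 64.1 39.3 17.9 489 [ 416.4 -195.9]
(array([608.1, 105.2]), 65.2, 38.9, 6.1, 285, array([609.9, 104. ], dtype=float32))
```

```bash

python3 -m pendant '[[-1,-0.726,0.955,0,0,0,0],[-1,-0.726,0.955,0,0,0,0],[-1,-0.726,0.955,0,0,0,0]]' >/dev/null
python3 -m pendant '[[-1,-0.726,0.955,0,0,0,0],[-1,-0.726,0.955,0,0,0,0],[-1,-0.726,0.955,0,0,0,0]]' >/dev/null
python3 -m pendant '[[-1,-0.726,0.955,0,0,0,-0.42],[-1,-0.726,0.955,0,0,0,-0.42],[-1,-0.726,0.955,0,0,0,-0.42],[-1,-0.726,0.955,0,0,0,-0.42]]' >/dev/null
python3 -c "
from h import *
plan(416,-197.3,6,17.8)"
```

```text
shift [0.008 0.005 1.448] turn -0.006 | tcp [ 415.2 -197.2  150.8] yaw 17.6 w 85.3 gf 0.0 F [0.1 0.  0. ] tq [ 0.02 -0.05  0.  ] t 30.8 q6 0.72
```

```bash

python3 -m pendant '[[-1,0.008,0.005,0.5,0,0,0],[-1,0.008,0.005,0.95,0,0,0],[-1,0.008,0.005,0.95,0,0,0]]' >/dev/null
python3 -m pendant '[[-1,0,0,0.3,0,0,0],[-1,0,0,0.5,0,0,0],[-1,0,0,0.5,0,0,0],[1,0,0,0.5,0,0,0],[1,0,0,0.5,0,0,0],[1,0,0,0.5,0,0,0],[1,0,0,0.5,0,0,0]]'
python3 -m pendant '[[1,0,0,-0.3,0,0,0],[1,0,0,-0.8,0,0,0],[1,0,0,-0.8,0,0,0]]' >/dev/null
python3 -m pendant '[[1,0,0,-0.7,0,0,0],[1,0,0,-0.7,0,0,0],[1,0,0,-0.7,0,0,0]]'
python3 -c "
from h import *
print(slot(0,0)); plan(*slot(0,0),150,5.5)"
```

```text
clock: 32.02
tool_pos: [0.416, -0.1983, 0.0073]
ee_rot: [3.141, -0.001, 0.308]
force: [-0.9, 2.1, 11.1]
grip_width: 0.0369
grasp_force: 60.8
clock: 32.78
tool_pos: [0.4153, -0.198, 0.1559]
ee_rot: [3.142, -0.0, 0.308]
force: [-0.4, -1.0, -1.5]
grip_width: 0.0373
grasp_force: 60.6
(np.float64(613.6), np.float64(24.7))
shift [ 2.565 -1.521  0.059] turn 0.405 | tcp [ 415.3 -198.   155.9] yaw 17.6 w 37.3 gf 60.6 F [-0.4 -1.  -1.5] tq [-0.03  0.05  0.  ] t 32.8 q6 0.72
```

```bash

python3 -m pendant '[[1,0.855,-0.507,0,0,0,0],[1,0.855,-0.507,0,0,0,0],[1,0.855,-0.507,0,0,0,0]]' >/dev/null
python3 -m pendant '[[1,0.855,-0.507,0,0,0,0],[1,0.855,-0.507,0,0,0,0],[1,0.855,-0.507,0,0,0,0]]' >/dev/null
python3 -m pendant '[[1,0.855,-0.507,0,0,0,0.42],[1,0.855,-0.507,0,0,0,0.42],[1,0.855,-0.507,0,0,0,0.42],[1,0.855,-0.507,0,0,0,0.42]]'
python3 -c "
from h import *
plan(*slot(0,0),20.5,5)
I,D=shot('scene');W=cloud('scene',D);W[D==0]=9
print(fit(W,near(W,*np.array(slot(0,80))/1000,.05,.045,.06)))"
```

```text
clock: 34.02
tool_pos: [0.6126, 0.0234, 0.1553]
ee_rot: [3.142, 0.002, 0.088]
force: [-0.3, -0.5, -0.5]
grip_width: 0.037
grasp_force: 60.6
shift [ 0.014 -0.013  1.348] turn 0.001 | tcp [612.6  23.4 155.3] yaw 5.0 w 37.0 gf 60.6 F [-0.3 -0.5 -0.5] tq [-0.    0.02  0.01] t 34.0 q6 1.45
(array([607.8, 104.5]), 65.4, 39.2, 5.4, 277, array([609.4, 104.3], dtype=float32))
```

```bash

python3 -m pendant '[[1,0.005,-0.013,0.4,0,0,0],[1,0.005,-0.013,0.8,0,0,0],[1,0.005,-0.013,0.9,0,0,0],[1,0.005,-0.013,0.9,0,0,0]]' >/dev/null
python3 -m pendant '[[1,0,0,0.2,0,0,0],[1,0,0,0.4,0,0,0],[1,0,0,0.44,0,0,0],[1,0,0,0.44,0,0,0]]'
python3 -m pendant '[[-0.4,0,0,0.01,0,0,0],[-0.4,0,0,0.01,0,0,0],[-0.4,0,0,0.01,0,0,0],[-0.4,0,0,-0.3,0,0,0],[-0.4,0,0,-0.8,0,0,0],[-0.4,0,0,-0.8,0,0,0]]'
python3 -m pendant '[[-1,0,0,-0.5,0,0,0],[-1,0,0,-0.5,0,0,0]]' >/dev/null
python3 -c "
from h import *
plan(564.5,-215.5,150,40.7)
I,D=shot('top');W=cloud('top',D);W[D==0]=9
for nm,x,y,r,a,b in [('b0',.56,-.215,.055,.03,.05)]:print(nm,*fit(W,near(W,x,y,r,a,b)))
I,D=shot('scene');W=cloud('scene',D);W[D==0]=9
for j in (0,80): print(fit(W,near(W,*np.array(slot(0,j))/1000,.04,.045,.06)))"
```

```text
clock: 35.08
tool_pos: [0.6141, 0.026, 0.022]
ee_rot: [-3.142, 0.001, 0.088]
force: [-0.2, -0.6, 0.3]
grip_width: 0.037
grasp_force: 60.6
clock: 35.83
tool_pos: [0.6163, 0.026, 0.1062]
ee_rot: [3.141, -0.007, 0.088]
force: [0.1, 0.1, 0.2]
grip_width: 0.0599
grasp_force: 0.0
shift [-0.723  2.36   0.05 ] turn -1.188 | tcp [615.8  26.  155.2] yaw 5.1 w 84.8 gf 0.0 F [ 0.2 -0.6 -0.5] tq [-0.02 -0.01 -0.01] t 36.1 q6 1.45
b0 [ 565.1 -214.5] 63.9 39.3 40.0 455 [ 564.6 -213.7]
(array([613.6,  24.1]), 67.3, 38.8, 5.1, 299, array([615.4,  23.5], dtype=float32))
(array([608.4, 105. ]), 65.9, 38.6, 4.4, 278, array([609.9, 104.4], dtype=float32))
```

```bash

python3 -m pendant '[[-1,-0.241,0.787,0,0,0,0],[-1,-0.241,0.787,0,0,0,0],[-1,-0.241,0.787,0,0,0,0]]' >/dev/null
python3 -m pendant '[[-1,-0.241,0.787,0,0,0,0],[-1,-0.241,0.787,0,0,0,0],[-1,-0.241,0.787,0,0,0,0]]' >/dev/null
python3 -m pendant '[[-1,-0.241,0.787,0,0,0,-0.2],[-1,-0.241,0.787,0,0,0,-0.2],[-1,-0.241,0.787,0,0,0,-0.2]]' >/dev/null
python3 -m pendant '[[-1,0,0,0,0,0,-0.985],[-1,0,0,0,0,0,-0.985],[-1,0,0,0,0,0,-0.985],[-1,0,0,0,0,0,-0.985]]' >/dev/null
python3 -c "
from h import *
plan(564.3,-215.7,6,40.5)"
```

```text
shift [-0.006  0.021  1.462] turn 0.003 | tcp [ 563.4 -213.8  152.2] yaw 40.6 w 85.5 gf 0.0 F [ 0.9 -0.2  0.7] tq [ 0.   -0.06  0.02] t 37.8 q6 0.42
```

```bash

python3 -m pendant '[[-1,-0.006,0.015,0.5,0,0,0],[-1,-0.006,0.015,0.95,0,0,0],[-1,-0.006,0.015,0.95,0,0,0]]' >/dev/null
python3 -m pendant '[[-1,0,0,0.3,0,0,0],[-1,0,0,0.5,0,0,0],[-1,0,0,0.5,0,0,0],[1,0,0,0.5,0,0,0],[1,0,0,0.5,0,0,0],[1,0,0,0.5,0,0,0],[1,0,0,0.5,0,0,0]]'
python3 -m pendant '[[1,0,0,-0.3,0,0,0],[1,0,0,-0.8,0,0,0],[1,0,0,-0.8,0,0,0]]' >/dev/null
python3 -m pendant '[[1,0,0,-0.7,0,0,0],[1,0,0,-0.7,0,0,0],[1,0,0,-0.7,0,0,0]]'
python3 -c "
from h import *
print(slot(0,-80)); plan(*slot(0,-80),150,5)"
```

```text
clock: 39.05
tool_pos: [0.5641, -0.2173, 0.0083]
ee_rot: [3.14, -0.001, 0.708]
force: [0.2, 0.6, 7.1]
grip_width: 0.037
grasp_force: 61.1
clock: 39.8
tool_pos: [0.5632, -0.217, 0.1567]
ee_rot: [-3.141, 0.0, 0.709]
force: [-0.1, -0.1, -0.5]
grip_width: 0.0372
grasp_force: 60.5
(np.float64(620.5724594198127), np.float64(-54.99557584733964))
shift [ 1.489 -0.857  0.067] turn 1.187 | tcp [ 563.2 -217.   156.7] yaw 40.6 w 37.2 gf 60.5 F [-0.1 -0.1 -0.5] tq [-0.06  0.    0.02] t 39.8 q6 0.42
```

```bash

python3 -m pendant '[[1,0.74,-0.43,0,0,0,0],[1,0.74,-0.43,0,0,0,0],[1,0.74,-0.43,0,0,0,0]]' >/dev/null
python3 -m pendant '[[1,0.74,-0.43,0,0,0,0.2],[1,0.74,-0.43,0,0,0,0.2],[1,0.74,-0.43,0,0,0,0.2]]' >/dev/null
python3 -m pendant '[[1,0,0,0,0,0,0.985],[1,0,0,0,0,0,0.985],[1,0,0,0,0,0,0.985],[1,0,0,0,0,0,0.985]]'
python3 -c "
from h import *
plan(*slot(-0.5,-80),22,5)
I,D=shot('top');W=cloud('top',D);W[D==0]=9
for j in (0,80): print(fit(W,near(W,*np.array(slot(0,j))/1000,.04,.045,.06)))"
```

```text
clock: 41.05
tool_pos: [0.6193, -0.057, 0.1568]
ee_rot: [3.142, 0.001, 0.088]
force: [0.7, -0.4, -0.7]
grip_width: 0.037
grasp_force: 60.5
shift [ 0.01  -0.019  1.348] turn 0.002 | tcp [619.3 -57.  156.8] yaw 5.1 w 37.0 gf 60.5 F [ 0.7 -0.4 -0.7] tq [-0.06  0.01  0.01] t 41.0 q6 1.32
(array([614.6,  26.2]), 64.1, 37.3, 2.0, 431, array([615.5,  26.8], dtype=float32))
(array([609.7, 106.8]), 64.5, 38.1, 5.3, 451, array([609.5, 106.8], dtype=float32))
```

```bash

python3 -m pendant '[[1,0.003,-0.019,0.4,0,0,0],[1,0.003,-0.019,0.8,0,0,0],[1,0.003,-0.019,0.9,0,0,0],[1,0.003,-0.019,0.9,0,0,0]]' >/dev/null
python3 -m pendant '[[1,0,0,0.2,0,0,0],[1,0,0,0.4,0,0,0],[1,0,0,0.44,0,0,0],[1,0,0,0.44,0,0,0]]'
python3 -m pendant '[[-0.4,0,0,0.01,0,0,0],[-0.4,0,0,0.01,0,0,0],[-0.4,0,0,0.01,0,0,0],[-0.4,0,0,-0.3,0,0,0],[-0.4,0,0,-0.8,0,0,0],[-0.4,0,0,-0.8,0,0,0]]'
python3 -m pendant '[[-1,0,0,-0.5,0,0,0],[-1,0,0,-0.5,0,0,0]]' >/dev/null
python3 -c "
from h import *
plan(507.5,15.5,150,185)
I,D=shot('scene');W=cloud('scene',D);W[D==0]=9
for j in (0,80,-80): print(fit(W,near(W,*np.array(slot(0,j))/1000,.04,.045,.06)))"
```

```text
clock: 42.1
tool_pos: [0.6199, -0.0535, 0.023]
ee_rot: [-3.141, 0.001, 0.088]
force: [0.2, -0.2, -0.3]
grip_width: 0.037
grasp_force: 60.5
clock: 42.85
tool_pos: [0.6221, -0.0538, 0.1073]
ee_rot: [3.14, -0.007, 0.088]
force: [0.0, -0.9, 0.0]
grip_width: 0.0598
grasp_force: 0.0
shift [-1.076 -0.791  0.056] turn -5.998 | tcp [621.6 -53.8 156.3] yaw 5.1 w 85.6 gf 0.0 F [ 0.1  0.9 -0.4] tq [ 0.01 -0.01  0.02] t 43.1 q6 1.32
(array([614. ,  24.3]), 65.4, 39.0, 5.0, 298, array([615.5,  23.4], dtype=float32))
(array([608.2, 105.4]), 65.8, 39.9, 4.0, 279, array([609.9, 104.2], dtype=float32))
(array([621.5, -54.9]), 66.3, 38.2, 5.0, 322, array([623.3, -55.4], dtype=float32))
```

```bash

python3 -m pendant '[[-1,-0.538,-0.395,0,0,0,0],[-1,-0.538,-0.395,0,0,0,0]]' >/dev/null
python3 -m pendant '[[-1,-0.538,-0.395,0,0,0,0],[-1,-0.538,-0.395,0,0,0,0]]' >/dev/null
python3 -m pendant '[[-1,0,0,0,0,0,-1],[-1,0,0,0,0,0,-1],[-1,0,0,0,0,0,-1]]' >/dev/null
python3 -m pendant '[[-1,0,0,0,0,0,-1],[-1,0,0,0,0,0,-1],[-1,0,0,0,0,0,-1]]' >/dev/null
python3 -m pendant '[[-1,0,0,0,0,0,-1],[-1,0,0,0,0,0,-1],[-1,0,0,0,0,0,-1]]' >/dev/null
python3 -m pendant '[[-1,0,0,0,0,0,-1],[-1,0,0,0,0,0,-1],[-1,0,0,0,0,0,-1]]' >/dev/null
python3 -m pendant '[[-1,0,0,0,0,0,-1],[-1,0,0,0,0,0,-1],[-1,0,0,0,0,0,-1]]' >/dev/null
python3 -m pendant '[[-1,0,0,0,0,0,-1],[-1,0,0,0,0,0,-1],[-1,0,0,0,0,0,-1],[-1,0,0,0,0,0,-1]]'
python3 -c "
from h import *
plan(507.5,15,64.5,185)
I,D=shot('scene');W=cloud('scene',D);W[D==0]=9
print(fit(W,near(W,.508,.015,.03,.08,.11)))"
```

```text
clock: 46.02
tool_pos: [0.5064, 0.0153, 0.1527]
ee_rot: [-3.142, -0.0, -3.055]
force: [0.4, -0.4, 0.0]
grip_width: 0.0852
grasp_force: 0.0
shift [-0.01  -0.004  0.882] turn -0.001 | tcp [506.4  15.3 152.7] yaw -175.0 w 85.2 gf 0.0 F [ 0.4 -0.4  0. ] tq [-0.01 -0.04  0.03] t 46.0 q6 -1.72
(array([507.6,  14. ]), 43.0, 14.2, 4.8, 86, array([510.2,  12.7], dtype=float32))
```

```bash

python3 -m pendant '[[-1,-0.01,-0.004,0.4,0,0,0],[-1,-0.01,-0.004,0.88,0,0,0],[-1,-0.01,-0.004,0.88,0,0,0],[1,-0.01,-0.004,0.88,0,0,0],[1,-0.01,-0.004,0.88,0,0,0],[1,-0.01,-0.004,0.88,0,0,0],[1,-0.01,-0.004,0.88,0,0,0],[1,-0.01,-0.004,0.88,0,0,0]]'
python3 -m pendant '[[1,0,0,0,0,0,0.25],[1,0,0,0,0,0,0.5],[1,0,0,0,0,0,0.75],[1,0,0,0,0,0,1],[1,0,0,0,0,0,1]]'
python3 -m pendant '[[1,0,0,0,0,0,0.25],[1,0,0,0,0,0,0.5],[1,0,0,0,0,0,0.75],[1,0,0,0,0,0,1],[1,0,0,0,0,0,1]]'
python3 -m pendant '[[1,0,0,0,0,0,0.25],[1,0,0,0,0,0,0.5],[1,0,0,0,0,0,0.75],[1,0,0,0,0,0,1],[1,0,0,0,0,0,1]]'
python3 -c "
from h import *
plan(507.5,15,64,95)"
```

```text
clock: 47.08
tool_pos: [0.5072, 0.0158, 0.0661]
ee_rot: [3.141, 0.001, -3.054]
force: [-2.4, 3.9, 8.0]
grip_width: 0.013
grasp_force: 59.4
clock: 47.7
tool_pos: [0.5072, 0.0157, 0.0661]
ee_rot: [3.141, 0.001, 2.704]
force: [-2.9, 2.8, 8.8]
grip_width: 0.0132
grasp_force: 59.5
clock: 48.32
tool_pos: [0.5071, 0.0157, 0.0661]
ee_rot: [3.141, 0.0, 2.181]
force: [-2.9, 3.0, 9.0]
grip_width: 0.0128
grasp_force: 59.6
clock: 48.95
tool_pos: [0.507, 0.0157, 0.0661]
ee_rot: [3.141, -0.0, 1.657]
force: [-2.5, 3.8, 9.9]
grip_width: 0.0128
grasp_force: 59.7
shift [-0.008  0.004  0.021] turn -0.002 | tcp [507.   15.7  66.1] yaw 94.9 w 12.8 gf 59.7 F [-2.5  3.8  9.9] tq [ 0.59  0.59 -0.04] t 49.0 q6 -0.15
```

```bash

python3 -m pendant '[[1,0,0,0,0,0,0.25],[1,0,0,0,0,0,0.5],[1,0,0,0,0,0,0.75],[1,0,0,0,0,0,1],[1,0,0,0,0,0,1]]' >/dev/null
python3 -m pendant '[[1,0,0,0,0,0,0.25],[1,0,0,0,0,0,0.5],[1,0,0,0,0,0,0.75],[1,0,0,0,0,0,1],[1,0,0,0,0,0,1]]' >/dev/null
python3 -m pendant '[[1,0,0,0,0,0,0.25],[1,0,0,0,0,0,0.5],[1,0,0,0,0,0,0.75],[1,0,0,0,0,0,1],[1,0,0,0,0,0,1]]'
python3 -m pendant '[[-1,0,0,0,0,0,0],[-1,0,0,0,0,0,0],[-1,0,0,0,0,0,0],[-1,0,0,-0.3,0,0,0],[-1,0,0,-0.8,0,0,0],[-1,0,0,-0.8,0,0,0]]'
python3 -m pendant '[[-1,0,0,0,0,0,-1],[-1,0,0,0,0,0,-1],[-1,0,0,0,0,0,-1]]' >/dev/null
python3 -m pendant '[[-1,0,0,0,0,0,-1],[-1,0,0,0,0,0,-1],[-1,0,0,0,0,0,-1]]' >/dev/null
python3 -m pendant '[[-1,0,0,0,0,0,-1],[-1,0,0,0,0,0,-1],[-1,0,0,0,0,0,-1]]' >/dev/null
python3 -m pendant '[[-1,0,0,0,0,0,-1],[-1,0,0,0,0,0,-1],[-1,0,0,0,0,0,-1]]' >/dev/null
python3 -m pendant '[[-1,0,0,0,0,0,-1],[-1,0,0,0,0,0,-1],[-1,0,0,0,0,0,-1]]' >/dev/null
python3 -m pendant '[[-1,0,0,0,0,0,-1],[-1,0,0,0,0,0,-1],[-1,0,0,0,0,0,-1],[-1,0,0,0,0,0,-1]]' >/dev/null
python3 -c "
from h import *
plan(507.5,15.7,65.5,185)
I,D=shot('scene','s3.png');W=cloud('scene',D);W[D==0]=9
print(fit(W,near(W,.508,.015,.03,.08,.11)))
for j in (0,80,-80): print(fit(W,near(W,*np.array(slot(0,j))/1000,.04,.045,.06)))
cv2.imwrite('pics/s3c.png',cv2.resize(I[140:280,240:400,::-1],None,fx=4,fy=4))"
```

```text
clock: 50.82
tool_pos: [0.507, 0.0159, 0.0661]
ee_rot: [-3.141, -0.0, 0.086]
force: [-3.7, 5.3, 9.9]
grip_width: 0.0129
grasp_force: 59.7
clock: 51.58
tool_pos: [0.5087, 0.0152, 0.1483]
ee_rot: [3.141, -0.006, 0.088]
force: [-0.9, -0.5, -0.3]
grip_width: 0.0854
grasp_force: 0.0
shift [-0.011  0.002  0.789] turn -0.0 | tcp [506.5  15.4 144.4] yaw -175.0 w 85.3 gf 0.0 F [ 0.5  0.3 -0.1] tq [ 0.02  0.01 -0.02] t 54.0 q6 -1.72
(array([507.4,  13.5]), 42.6, 13.5, 4.6, 83, array([509.6,  12.3], dtype=float32))
(array([613.2,  24.3]), 66.1, 39.3, 4.3, 299, array([615.6,  23.5], dtype=float32))
(array([607.8, 104.7]), 65.5, 38.9, 3.2, 280, array([609.8, 104.2], dtype=float32))
(array([621.6, -54.8]), 67.1, 38.7, 4.4, 325, array([623.7, -55.6], dtype=float32))
```

View pics/s3c.png

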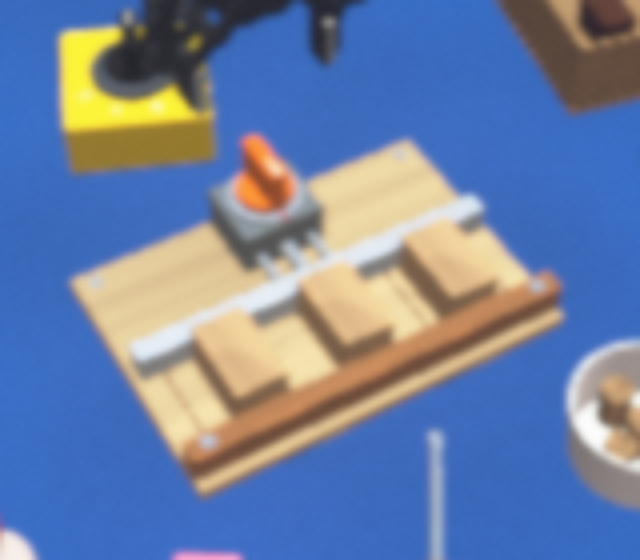

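The crop shows the three blanks flat and square in the gap, with the jaw touching or nearly touching them and the knob released. Second stroke.

```bash

python3 -m pendant '[[-1,-0.005,0.002,0.4,0,0,0],[-1,-0.005,0.002,0.79,0,0,0],[-1,-0.005,0.002,0.79,0,0,0],[1,-0.005,0.002,0.79,0,0,0],[1,-0.005,0.002,0.79,0,0,0],[1,-0.005,0.002,0.79,0,0,0],[1,-0.005,0.002,0.79,0,0,0],[1,-0.005,0.002,0.79,0,0,0]]'
python3 -c "from h import *
plan(507.5,15.7,65.5,185)"
python3 -m pendant '[[1,0,0,0,0,0,0.25],[1,0,0,0,0,0,0.5],[1,0,0,0,0,0,0.75],[1,0,0,0,0,0,1],[1,0,0,0,0,0,1]]' >/dev/null
python3 -c "from h import *
plan(507.5,15.7,65.5,185)"
python3 -m pendant '[[1,0,0,0,0,0,0.25],[1,0,0,0,0,0,0.5],[1,0,0,0,0,0,0.75],[1,0,0,0,0,0,1],[1,0,0,0,0,0,1]]' >/dev/null
python3 -c "from h import *
plan(507.5,15.7,65.5,185)"
python3 -m pendant '[[1,0,0,0,0,0,0.25],[1,0,0,0,0,0,0.5],[1,0,0,0,0,0,0.75],[1,0,0,0,0,0,0.75]]' >/dev/null
python3 -c "from h import *
plan(507.5,15.7,65.5,185)"
python3 -m pendant '[[1,0,0,0,0,0,0.25],[1,0,0,0,0,0,0.5],[1,0,0,0,0,0,0.5]]' >/dev/null
python3 -c "from h import *
plan(507.5,15.7,65.5,185)"
```

```text
clock: 55.0
tool_pos: [0.5076, 0.0159, 0.067]
ee_rot: [3.141, 0.001, -3.054]
force: [-2.5, 2.2, 8.0]
grip_width: 0.0128
grasp_force: 59.5
shift [ 0.001 -0.002  0.015] turn 0.001 | tcp [507.6  15.9  67. ] yaw -175.0 w 12.8 gf 59.5 F [-2.5  2.2  8. ] tq [ 0.48  0.37 -0.06] t 55.0 q6 -1.72
shift [0.001 0.    0.015] turn -1.002 | tcp [507.6  15.6  67. ] yaw 154.9 w 12.8 gf 59.6 F [-1.3  0.   7.3] tq [ 0.01  0.38 -0.04] t 55.6 q6 -1.19
shift [0.001 0.002 0.015] turn -2.002 | tcp [507.4  15.5  67. ] yaw 124.9 w 12.6 gf 59.8 F [-2.9 -1.5  8.4] tq [-0.21  0.66 -0.05] t 56.2 q6 -0.67
shift [0.002 0.003 0.015] turn -2.752 | tcp [507.2  15.4  67. ] yaw 102.4 w 12.8 gf 59.9 F [-4.8 -1.  10.1] tq [-0.33  0.82 -0.04] t 56.8 q6 -0.28
shift [0.003 0.004 0.015] turn -3.252 | tcp [507.1  15.4  67. ] yaw 87.4 w 12.9 gf 60.0 F [-5.8 -0.7 11. ] tq [-0.31  0.89  0.03] t 57.1 q6 -0.02
```

```bash

python3 -m pendant '[[1,0,0,0,0,0,0.25],[1,0,0,0,0,0,0.25]]' >/dev/null
python3 -c "from h import *
plan(507.5,15.7,65.5,185)"
python3 -m pendant '[[1,0,0,0,0,0,0.25],[1,0,0,0,0,0,0.25]]' >/dev/null
python3 -c "from h import *
plan(507.5,15.7,65.5,185)"
python3 -m pendant '[[1,0,0,0,0,0,0.25],[1,0,0,0,0,0,0.25]]' >/dev/null
python3 -c "from h import *
plan(507.5,15.7,65.5,185)"
python3 -m pendant '[[1,0,0,0,0,0,0.25],[1,0,0,0,0,0,0.25]]' >/dev/null
python3 -c "from h import *
plan(507.5,15.7,65.5,185)"
```

```text
shift [0.003 0.004 0.015] turn -3.502 | tcp [507.   15.4  67. ] yaw 80.0 w 13.1 gf 60.1 F [-4.5 -2.  10.1] tq [-0.29  0.96 -0.03] t 57.4 q6 0.11
shift [0.004 0.004 0.015] turn -3.752 | tcp [507.   15.5  67. ] yaw 72.4 w 12.9 gf 60.1 F [-5.2 -2.1 11.1] tq [-0.29  0.99 -0.05] t 57.6 q6 0.25
shift [0.004 0.005 0.014] turn -4.001 | tcp [506.9  15.5  66.9] yaw 65.0 w 13.0 gf 60.2 F [-5.3 -0.6 12.2] tq [-0.22  1.08  0.03] t 57.9 q6 0.38
shift [0.005 0.005 0.015] turn -4.251 | tcp [506.8  15.5  67. ] yaw 57.5 w 13.1 gf 60.1 F [-5.6  0.  10.7] tq [-0.17  1.13  0.14] t 58.1 q6 0.51
```

```bash

python3 -m pendant '[[1,0,0,0,0,0,0.25],[1,0,0,0,0,0,0.25]]' >/dev/null
python3 -c "from h import *
plan(507.5,15.7,65.5,185)"
python3 -m pendant '[[1,0,0,0,0,0,0.25],[1,0,0,0,0,0,0.25]]' >/dev/null
python3 -c "from h import *
plan(507.5,15.7,65.5,185)"
python3 -m pendant '[[1,0,0,0,0,0,0.25],[1,0,0,0,0,0,0.25]]' >/dev/null
python3 -c "from h import *
plan(507.5,15.7,65.5,185)
I,D=shot('top');W=cloud('top',D);W[D==0]=9
for j in (0,80,-80): print(fit(W,near(W,*np.array(slot(5,j))/1000,.04,.045,.06)))
I,D=shot('scene');W=cloud('scene',D);W[D==0]=9
for j in (0,80,-80): print(fit(W,near(W,*np.array(slot(5,j))/1000,.04,.045,.06)))"
```

```text
shift [0.006 0.005 0.014] turn -4.501 | tcp [506.8  15.6  66.9] yaw 50.0 w 12.8 gf 60.2 F [-6.1 -0.9 11.4] tq [-0.12  1.11  0.12] t 58.4 q6 0.64
shift [0.006 0.005 0.014] turn -4.751 | tcp [506.7  15.6  66.9] yaw 42.5 w 13.0 gf 60.2 F [-7.1  0.5 11.4] tq [0.03 1.17 0.09] t 58.6 q6 0.77
shift [0.007 0.004 0.014] turn -5.001 | tcp [506.7  15.7  66.9] yaw 35.0 w 13.1 gf 60.2 F [-7.   0.8 11.8] tq [0.09 1.2  0.13] t 58.9 q6 0.9
(array([622.8,  26.4]), 57.5, 37.4, 2.0, 393, array([623.2,  26.6], dtype=float32))
(array([612.1, 107.5]), 64.0, 37.4, 2.6, 403, array([614.7, 108.9], dtype=float32))
(array([627.3, -53. ]), 64.4, 37.9, 5.4, 443, array([626.5, -52.8], dtype=float32))
(array([618.4,  24.5]), 65.3, 38.0, 5.9, 299, array([620.4,  24.1], dtype=float32))
(array([611.2, 106.1]), 64.7, 41.1, 5.3, 283, array([612.8, 104.2], dtype=float32))
(array([626.1, -54.4]), 65.2, 38.8, 5.2, 323, array([627.4, -55.2], dtype=float32))
```

The torque has levelled off at about 0.12 N m over 22° and more, so the clutch is slipping. I'll take one more small step to be sure of a full click, then release and check.

```bash

python3 -m pendant '[[1,0,0,0,0,0,0.2],[1,0,0,0,0,0,0.2]]'
python3 -m pendant '[[-1,0,0,0,0,0,0],[-1,0,0,0,0,0,0],[-1,0,0,0,0,0,0],[-1,0,0,-0.3,0,0,0],[-1,0,0,-0.8,0,0,0],[-1,0,0,-0.9,0,0,0],[-1,0,0,-0.9,0,0,0]]' >/dev/null
python3 -m pendant '[[-1,-0.8,0.8,-0.5,0,0,0],[-1,-0.8,0.8,-0.5,0,0,0],[-1,-0.8,0.8,-0.5,0,0,0]]' >/dev/null
python3 -m pendant '[[-1,0,0.9,0,0,0,0],[-1,0,0.9,0,0,0,0],[-1,0,0.9,0,0,0,0]]'
python3 -c "from h import *
for n in ('top','scene'):
    I,D=shot(n);W=cloud(n,D);W[D==0]=9
    for j in (0,80,-80): print(fit(W,near(W,*np.array(slot(6.5,j))/1000,.045,.045,.06)))
    print('knob',fit(W,near(W,.508,.015,.03,.08,.11)),'dial',fit(W,near(W,.606,.358,.03,.083,.11)))
    if n=='top': cv2.imwrite('pics/f1.png',cv2.resize(I[80:330,110:500,::-1],None,fx=2.05,fy=2.05))
"
```

```text
clock: 59.22
tool_pos: [0.5067, 0.0157, 0.0669]
ee_rot: [-3.141, 0.001, 0.506]
force: [-7.0, 1.0, 11.4]
grip_width: 0.0129
grasp_force: 60.2
clock: 60.85
tool_pos: [0.5201, -0.1722, 0.2041]
ee_rot: [-3.139, 0.002, 0.506]
force: [-0.1, 0.8, 0.1]
grip_width: 0.0854
grasp_force: 0.0
(array([619.5,  26.4]), 64.1, 37.3, 2.1, 444, array([619.6,  26.6], dtype=float32))
(array([612.8, 107.1]), 64.1, 38.1, 5.4, 447, array([612.4, 107.2], dtype=float32))
(array([627. , -52.8]), 64.9, 38.0, 5.3, 443, array([626.7, -52.7], dtype=float32))
knob (array([508. ,  15.9]), 43.6, 14.2, 33.3, 131, array([507.9,  16.2], dtype=float32)) dial (array([607.3, 360.1]), 41.8, 15.3, -2.8, 144, array([606.3, 358.4], dtype=float32))
(array([618. ,  24.5]), 65.2, 39.1, 4.8, 300, array([620.1,  23.9], dtype=float32))
(array([610.3, 105. ]), 67.5, 38.1, 5.8, 282, array([613.1, 104.5], dtype=float32))
(array([625.3, -54.7]), 66.5, 38.6, 4.8, 320, array([627.1, -55.1], dtype=float32))
knob (array([507.5,  14.1]), 43.4, 14.6, 31.7, 94, array([509.2,  13. ], dtype=float32)) dial (array([607.2, 358. ]), 44.5, 15.0, -1.0, 84, array([607.9, 355.7], dtype=float32))
```

View pics/f1.png

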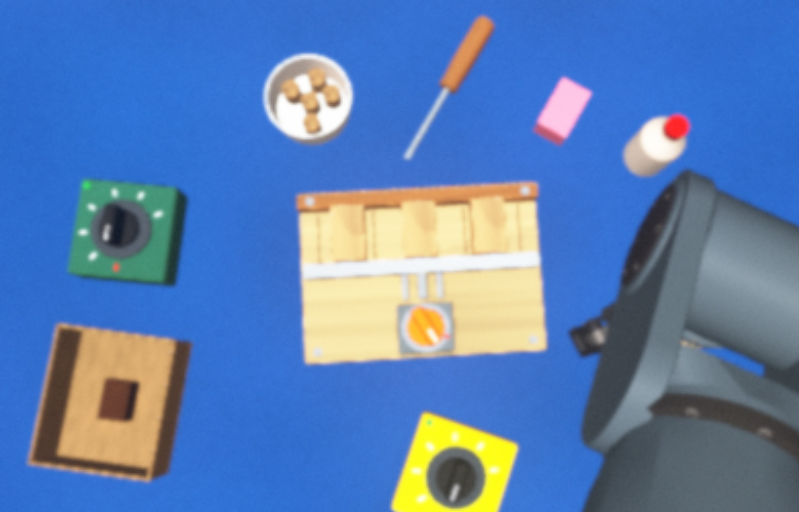

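```bash
python3 -c "
from h import *
print(workorder.close_job())"
```

```text
the job is handed in; nothing more can be done
None
```

I handed in the job at about 61 s of the 210 s allowed. The dial is off at its stop, the offcut is in the carton and all three blanks present are clamped against the fence. The clutch slipped about one to two clicks, judged from knob torque and angle, and the awl, tub and glue bottle were left alone.

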